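# Load a sample carrier under the stage clip

## Task

Load the flat sample carrier into the slide stage: press the spring clip's thumb bar down with one fingertip so that its jaw rises, and while keeping it pressed push the carrier along the bed with the other fingertip, under the jaw and fully home against the end stop. Then let go of the clip so that its jaw clamps the carrier, and move clear. The carrier is only pushed, never picked up, and the small things standing round the stage stay where they are.

Things in the scene. Friction and masses are not known exactly. Their poses are not given: they have to be found in the camera images.
- stage: fixed slide stage: grey base, stage x -105..105, y -36..74, z 0..8 mm. Origin: underside of the base, on the bed's centre line; x along the bed to the end stop, y to the thumb bar's side, z up. Dark bed: x -74..90, y -28..28, top z 14; its rear end (x<-74) is open. Rails 4 mm thick, tops z 19, inner faces y = +-24, x -70..90. Other 'stage' values here are in this frame, in mm
- stop (a point): middle of the end stop's face (stage x 90, y 0, z 18); the stop is a block across the bed, its top at z 26. Axes as the stage's
- clip (a joint): spring clip angle, rad: 0 at rest, grows as the thumb bar is pressed down, limit 0.55. Jaw clears the carrier's top from 0.20. At 0.40 the bar lies level, its top at stage z 17. Force on the middle of the bar: 1.5 N at rest, 5.5 N at 0.40, 7 N at the limit. Springs back when let go; with the carrier beneath it stays at about 0.16, jaw pressing on it
- thumb_bar (a point): middle of the upper face of the clip's thumb bar: long grooved steel flap outside the rail, stage x -100..8, y 39..69 when level, 3 mm thick, at rest sloping up outwards by 0.4 rad with this point near stage (-46, 53, 25). Moves with the clip. A fingertip can slide along it in x while pressing. It turns on a 7 mm shaft along x at y 34, z 14, with bearing blocks to z 20 at x -103, 37, 84
- jaw (a point): lower rear edge of the clip's jaw, a 12 mm wide foot (stage x 60..72, y 8..16) on an arm that comes over the rail from the shaft. At rest at stage (60, 12, 19), 3 mm lower than the carrier's top, so it bars the carrier until the thumb bar is pressed; it then rises
- carrier: sample carrier: flat loose aluminium frame 92 (x) x 46 (y) x 8 mm, glass slide in its top, about 80 g, lying on the bed between the rails (1 mm play each side), top at stage z 22. Origin: centre of its underside; its x along the stage's x, z up. Starts 35 to 60 mm short of the stop (origin at stage x -16..9); home against the stop the origin is at x 44, its rear edge at x -2
- optic_box: small square optics box with a clear lid, 40 x 40 x 20 mm: loose bystander beside the stage; origin at the centre of its underside
- lens_tube_short: short black lens tube standing on end, 31 across, 26 high mm: loose bystander beside the stage; origin at the centre of its underside
- screw_tin: round metal tin with lid, 59 across, 23 high mm: loose bystander beside the stage; origin at the centre of its underside
- alu_block: aluminium spacer block 26 x 34 x 20 mm: loose bystander beside the stage; origin at the centre of its underside
- vial_2: clear sample vial with black cap, 22 across, 52 high mm: loose bystander beside the stage; origin at the centre of its underside
- post_holder: black post holder standing upright, 43 x 31, 50 high mm: loose bystander beside the stage; origin at the centre of its underside
There are look-alikes about, which are no part of the job. Leave any turquoise look-alike of the carrier alone.

How it is judged:
By the outcome, as a careful person would: the job done as asked, in the order asked, and still so for the second after the job is handed in, with the robot touching nothing.
It also fails if it takes over 40 s, if anything falls off the work surface, if the arm or the gripper's body presses on something with over 40 N, if the wrist force passes 120 N, or if a joint passes its speed limit or range.

## Robot

A 6-joint arm with a two-finger parallel gripper is mounted at the origin on a cart in front of the work surface, level with it; the furniture and walls round the work are solid. World frame = base frame: x ahead of the robot, y to its left, z up, the work surface at z = 0. Lengths are in m, angles in rad, forces in N, time in s.
With the tool pointing down it reaches from about 0.35 to 0.775 m from the base axis. Payload 7.3 kg.
Tool frame: the origin (TCP) lies at the very end of the fingers, on their centre line; the grasp point (between the pads) lies 19 mm behind it; z points along the fingers, y is the line along which they close (so a half turn about z gives the same grasp; the last joint's range is limited). The gripper opens to 92 mm and grips with 3 to 60 N. Pads are 19 mm wide; open, the fingers measure 130 mm over their backs; the gripper's body (75 mm by 190 mm) begins 47 mm behind the grasp point.
Start: joints at [1.041, 0.342, 1.524, -0, 1.275, -0.146], TCP at [0.197, 0.487, 0.189] pointing down, gripper open.
Joint ranges: [-2.53, 2.53], [-0.77, 2.02], [0.04, 2.7], [-1, 4.14], [0.28, 2.66], [-3.11, 3.11]. Speed limits (rad/s): [2.57, 2.57, 3.14, 3.14, 3.14, 3.14].

## Interface

Orientations are given as [roll, pitch, yaw] about the fixed x, y, z axes, in that order (R = Rz(yaw) Ry(pitch) Rx(roll)).
In Python, from cell import * gives the robot as it stands.
- The arm moves only by the tool step_arm, never from a script. Its argument "commands" is a list of rows, each a list of 7 numbers: the opening, from 0 (shut) to 1 (fully open), then the shift along the world's x, y, z in cm, then the turn, a rotation vector about the world's x, y, z in rad. A call has 1 to 5 rows; each row is the pose to reach, as a shift and turn from the pose commanded when the call began; what a row does not reach only later rows make up. A row lasts 1/12 s, in which the tool goes at most 41.7 mm and 7.16 degrees, less where a joint would pass 70% of its speed; a pose out of reach is approached as far as the arm can. A call with a gripper value outside its range is refused whole. The fingers move at their own pace and stop on an object; "grip_force" is the grip in N (left out, the last holds). Time passes only in rows, so rows that repeat a pose let the fingers close. It gives the time, the measured TCP pose, the force, the opening and the grip force at its end, in the units of the state.
- observe(): the state, without advancing time (a new reading comes with each control period).
- read_camera(name): name is "scene" or "top"; returns the picture (480x640x3 uint8, red, green, blue); there is no depth.
- camera_model(name): a dict with "vfov" (degrees; the focal length in pixels is half the picture's height over the tangent of half this angle, whatever the lens; pixels are square), "cx", "cy" (the principal point, pixels), "world_to_cam" (4x4, takes a point from world to camera coordinates). Camera axes: x right, y up, looking along -z (the intrinsics and any distortion apply to the point x, -y, -z); pixel columns grow to the right and rows downward; lengths in m; the calibration is good to about 2 mm. A picture is of the moment at which its call begins. camera_model takes no time and is no camera call.
- hand_in(): hands the job in; it is judged then, once.
The state is a dict: "time": time; "qpos": joint angles; "qvel": joint speeds; "joint_efforts": joint torques, N m; "tool_pos": TCP position; "tool_rot": TCP orientation; "contact_force": force on the tool from outside, world axes, zero at the start; "torque": the same for the moment, N m; "opening": finger opening in m; "grip_force": force on a finger pad.
Only numpy, scipy, OpenCV 4.12 (cv2) and the standard library are available. Lean on these libraries where they do the work, as an engineer would, in place of code of your own. Each camera call takes 0.05 s, during which the arm holds its last target. There are 200 camera calls.

## Working session

There is one attempt and no reset: what is moved stays moved. The work goes in short steps, Python scripts to look and compute and a tool call to move; the robot and the scene stay as the last step left them, time stands still between calls to the robot, and variables do not carry over. Pictures are saved under pics/ and viewed, at most 10 in all, crops included, and the job is handed in when it is done.

Besides the shell and the picture viewer there is one more tool, called after "Request:" by a JSON object that holds its "fn" and its "kwargs". step_arm: Moves the arm, as the interface text tells. Its arguments: {"type":"object","properties":{"commands":{"type":"array"},"grip_force":{"type":"number"}},"required":["commands"]}

```bash
mkdir -p pics; ls
python3 - <<'E'
from cell import *
import cv2,numpy as np
for n in("scene","top"):
    im=read_camera(n); cv2.imwrite(f"pics/{n}0.png",im[:,:,::-1]); m=camera_model(n); print(n,m)
print(observe())
E
```

```text
pics
scene {'vfov': 44.76356888006701, 'cx': 312.90384574751477, 'cy': 236.47032933792633, 'world_to_cam': array([[ 0.80965838, -0.58662073, -0.01815002, -0.26622866],
       [ 0.40797062,  0.54031392,  0.73594894, -0.43563341],
       [-0.42191619, -0.6032719 ,  0.67679372, -0.59570619],
       [ 0.        ,  0.        ,  0.        ,  1.        ]])}
top {'vfov': 53.74632370016425, 'cx': 322.16860656009504, 'cy': 234.7192802879576, 'world_to_cam': array([[-1.47167783e-04, -9.99878494e-01, -1.55876534e-02,
         3.16857816e-01],
       [ 9.99339517e-01, -7.13489348e-04,  3.63320931e-02,
        -5.34794129e-01],
       [-3.63388001e-02, -1.55720111e-02,  9.99218196e-01,
        -8.92707160e-01],
       [ 0.00000000e+00,  0.00000000e+00,  0.00000000e+00,
         1.00000000e+00]])}
{'time': 0.1, 'qpos': array([ 1.04100373e+00,  3.42656907e-01,  1.52491534e+00, -1.79421395e-05,
        1.27538265e+00, -1.45977197e-01]), 'qvel': array([-0.00067988, -0.00075327, -0.0018203 ,  0.00078588, -0.0017713 ,
       -0.00027601]), 'joint_efforts': array([ 2.69392709e-03, -4.32003021e+01, -2.44695801e+01,  7.21383607e-02,
        5.25673782e-02, -1.07926169e-05]), 'tool_pos': array([0.19635815, 0.48645798, 0.18831463]), 'tool_rot': array([-3.14024240e+00, -1.81175639e-04,  2.75778237e+00]), 'contact_force': array([-0.49361301, -0.21878435, -0.56196257]), 'torque': array([-0.00738057, -0.05760947,  0.03643486]), 'grip_force': 0.0, 'opening': 0.09198095936415679}
```

View pics/top0.png

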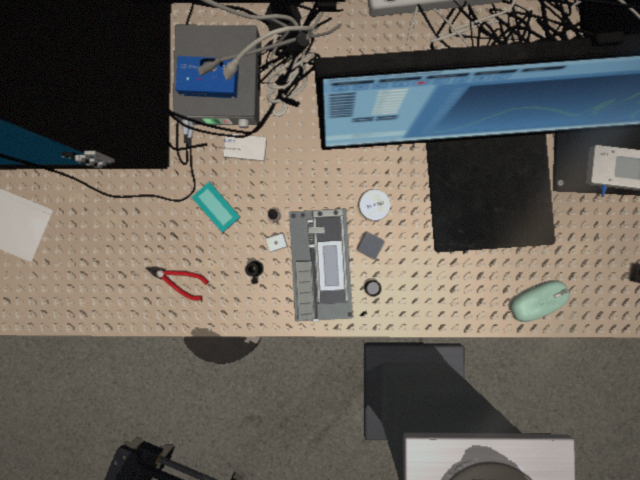

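View pics/scene0.png

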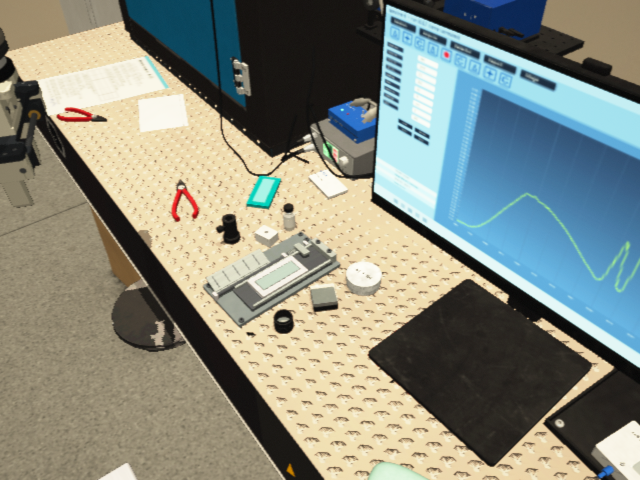

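The top view shows the stage at px (291–352, 208–320), with the thumb bar on its left (304, 290), the jaw arm at (317, 230) and the end stop at the top. There are two carrier candidates. The aluminium frame on the bed at (330, 266) fits, since it lies between the rails. The turquoise one at (216, 206) is the look-alike and will be left alone. I'll confirm this in an enlarged crop.

```bash
cat > h.py <<'E'
import numpy as np,cv2
from cell import *
def ray(n,uv,z):
    m=camera_model(n);f=240/np.tan(np.radians(m["vfov"])/2);T=m["world_to_cam"]
    d=T[:3,:3].T@np.array([(uv[0]-m["cx"])/f,-(uv[1]-m["cy"])/f,-1]);c=-T[:3,:3].T@T[:3,3]
    return c+d*(z-c[2])/d[2]
def proj(n,p):
    m=camera_model(n);f=240/np.tan(np.radians(m["vfov"])/2);T=m["world_to_cam"]
    q=T[:3,:3]@np.asarray(p)+T[:3,3];return np.array([m["cx"]-f*q[0]/q[2],m["cy"]+f*q[1]/q[2]])
def crop(n,x0,y0,x1,y1,s,out):
    im=read_camera(n)[y0:y1,x0:x1,::-1];cv2.imwrite(out,cv2.resize(im,None,fx=s,fy=s,interpolation=cv2.INTER_CUBIC))
E
python3 - <<'E'
from h import *
crop("top",260,190,400,330,4.28,"pics/c1.png")
crop("scene",180,190,400,350,3.6,"pics/c2.png")
E
```

```text
(no output)
```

View pics/c1.png

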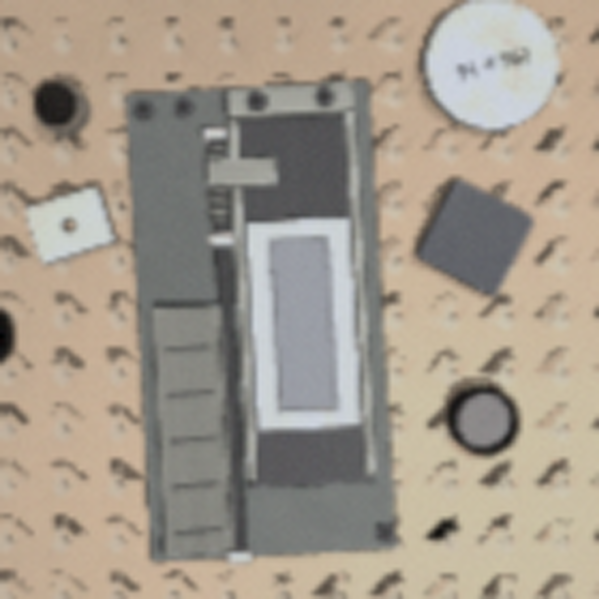

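View pics/c2.png

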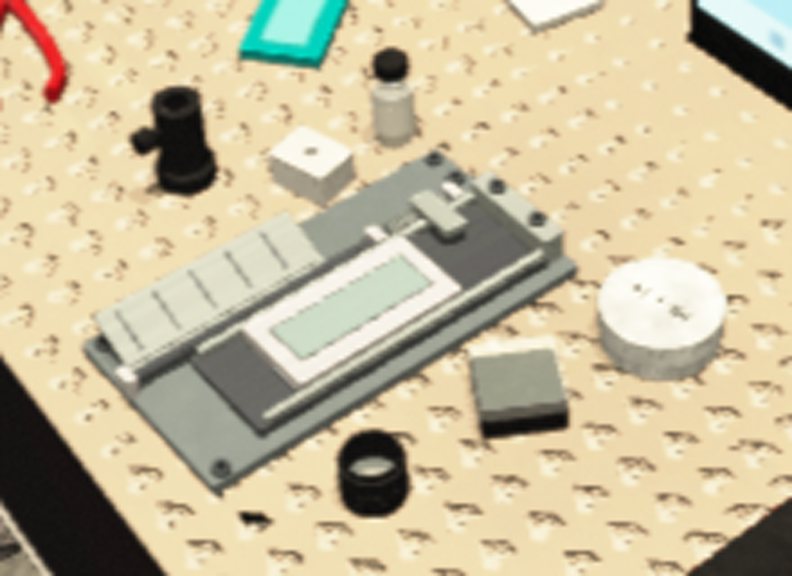

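The crops confirm the carrier: a bright aluminium frame with glass, on the bed between the rails. Its c1 corners are (248,222), (350,217), (361,426) and (258,431). The base corners are (126,91), (368,80), (396,547) and (152,560).

```bash
cat >> h.py <<'E'
def c1(p): return [(p[0]+.5)/4.28-.5+260,(p[1]+.5)/4.28-.5+190]
def c2(p): return [(p[0]+.5)/3.6-.5+180,(p[1]+.5)/3.6-.5+190]
def fit(L,W):
    L,W=np.array(L,float),np.array(W)[:,:2];l0,w0=L.mean(0),W.mean(0);A=L-l0;B=W-w0
    a=np.arctan2((A[:,0]*B[:,1]-A[:,1]*B[:,0]).sum(),(A*B).sum());R=np.array([[np.cos(a),-np.sin(a)],[np.sin(a),np.cos(a)]])
    t=w0-R@l0;return a,R,t,(L@R.T+t-W)*1000
E
python3 - <<'E'
from h import *
np.set_printoptions(precision=4,suppress=True)
L=np.array([(105,74),(105,-36),(-105,-36),(-105,74)])/1000
a,R,t,e=fit(L,[ray("top",c1(p),.008) for p in [(126,91),(368,80),(396,547),(152,560)]])
print("top",a,t,e)
b=fit([L[0],L[1],L[2],L[3]],[ray("scene",c2(p),.008) for p in [(433,152),(576,268),(220,490),(87,347)]])
print("scene",b[0],b[2],b[3])
for n,P in(("top",[c1(p) for p in[(248,222),(350,217),(361,426),(258,431)]]),("scene",[c2(p) for p in[(400,238),(461,286),(300,383),(246,330)]])):
    print(n,"carrier",[((ray(n,p,.022)[:2]-t)@R*1000).round(1) for p in P])
print("bar far-edge",[((ray("top",c1(p),z)[:2]-t)@R*1000).round(1) for p,z in(((155,305),.031),((220,305),.02),((168,556),.031))])
for n,p,z in(("tin",(490,65),.023),("alu",(474,237),.02),("lens",(484,418),.026),("box",(72,225),.02),("vial",(57,104),.052),("post",(-10,335),.05)): print(n,((ray("top",c1(p),z)[:2]-t)@R*1000).round(0))
E
```

```text
top 0.055953430454387255 [0.48  0.301] [[-0.3897  0.3515]
 [ 0.9736 -0.6891]
 [-0.2067 -0.3807]
 [-0.3772  0.7183]]
scene 0.06610299142957261 [0.4762 0.2978] [[ 2.5457  0.7339]
 [ 2.6529 -0.6051]
 [-2.167  -0.5264]
 [-3.0316  0.3975]]
top carrier [array([43.1, 21.8]), array([ 42.8, -23.3]), array([-49.2, -22.8]), array([-48.9,  22.5])]
scene carrier [array([39. , 21.3]), array([ 41.3, -22.1]), array([-50.7, -22.7]), array([-50.8,  19.2])]
bar far-edge [array([ 9. , 64.1]), array([ 7.2, 36.2]), array([-100.1,   64.4])]
tin [106. -89.]
alu [ 31. -77.]
lens [-48. -77.]
box [ 46. 100.]
vial [ 97. 100.]
post [  0. 134.]
```

Pose: stage origin is at world (0.480, 0.301) with yaw 0.056. The carrier's rear edge is at stage x −49, so it has about 47 mm to go. One finger goes on the bar at y≈54 and the other on the bed at y≈0, so the TCP goes to y≈27.

Request:
{"fn": "step_arm", "kwargs": {"commands": [[0.38,4,-3,-1,0,0,0.1],[0.38,7.2,-5.4,-2,0,0,0.2],[0.38,10.4,-7.8,-3,0,0,0.3],[0.38,13.6,-10.2,-4,0,0,0.4],[0.38,16.6,-12.5,-5,0,0,0.44]]}}

```text
time: 0.62
tool_pos: [0.3596, 0.3638, 0.1399]
tool_rot: [3.141, 0.0, -3.08]
contact_force: [0.1, 1.2, 0.4]
opening: 0.063
grip_force: 0.0
```

Request:
{"fn": "step_arm", "kwargs": {"commands": [[0.38,2.5,-1.85,-1,0,0,0],[0.38,5,-3.7,-2,0,0,0],[0.38,5,-3.7,-2,0,0,0],[0.38,5,-3.7,-2,0,0,0]]}}

```text
time: 0.95
tool_pos: [0.409, 0.3268, 0.1195]
tool_rot: [-3.141, -0.002, -3.089]
contact_force: [-0.1, 0.1, -0.1]
opening: 0.0377
grip_force: 0.0
```

```bash
cat >> h.py <<'E'
R0=np.array([[np.cos(.056),-np.sin(.056)],[np.sin(.056),np.cos(.056)]]);t0=np.array([.480,.301])
def st():
    o=observe();print(round(o["time"],2),"stage",((o["tool_pos"][:2]-t0)@R0*1000).round(1),"z",round(o["tool_pos"][2]*1000,1),"rot",o["tool_rot"].round(3),"F",(R0.T@o["contact_force"][:2]).round(1),o["contact_force"][2].round(1),"M",o["torque"].round(2),"op",round(o["opening"]*1000,1))
E
python3 - <<'E'
from h import *
st()
crop("scene",160,130,400,330,3.2,"pics/d1.png")
E
```

```text
0.95 stage [-69.5  29.7] z 119.5 rot [-3.141e+00 -2.000e-03 -3.089e+00] F [-0.1  0.1] -0.1 M [ 0.03 -0.02  0.01] op 37.7
```

View pics/d1.png

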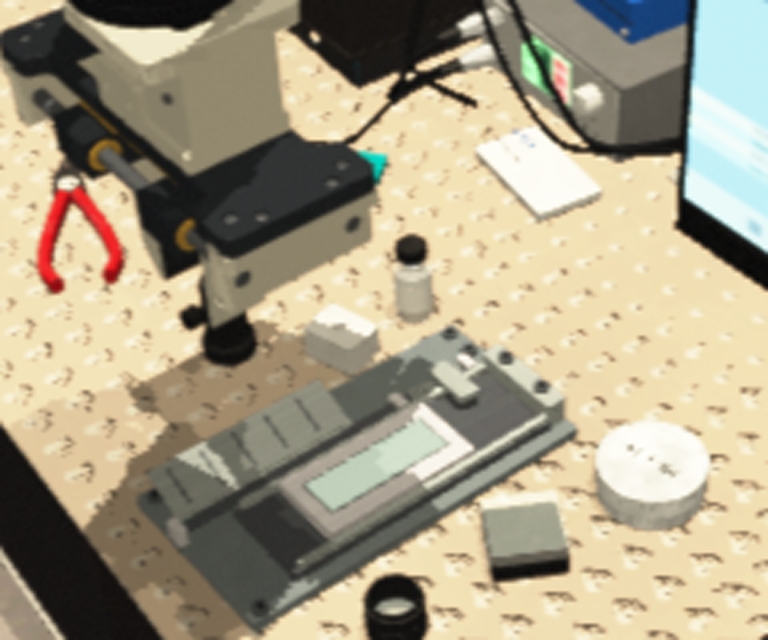

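The gripper hovers above the stage at d1 (280, 230). The fingers can't be made out clearly, so I'll go lower and look again.

Request:
{"fn": "step_arm", "kwargs": {"commands": [[0.38,0.3,-0.25,-3,0,0,0],[0.38,0.3,-0.25,-6,0,0,0],[0.38,0.3,-0.25,-8,0,0,0],[0.38,0.3,-0.25,-8,0,0,0]]}}

```text
time: 1.33
tool_pos: [0.4078, 0.3252, 0.0371]
tool_rot: [-3.139, -0.006, -3.084]
contact_force: [-0.7, -0.1, -0.0]
opening: 0.0348
grip_force: 0.0
```

Run:
```python
from h import *
st()
o=observe()["tool_pos"];print(proj("scene",o),(proj("scene",o)-[160,150])*3.2)
crop("scene",160,150,400,330,3.2,"pics/d2.png")
```

```text
1.33 stage [-70.7  28.2] z 37.1 rot [-3.139 -0.006 -3.084] F [-0.7 -0.1] -0.0 M [-0.02  0.   -0.02] op 34.8
[233.77846534 277.59148405] [236.0910891  408.29274897]
```

View pics/d2.png

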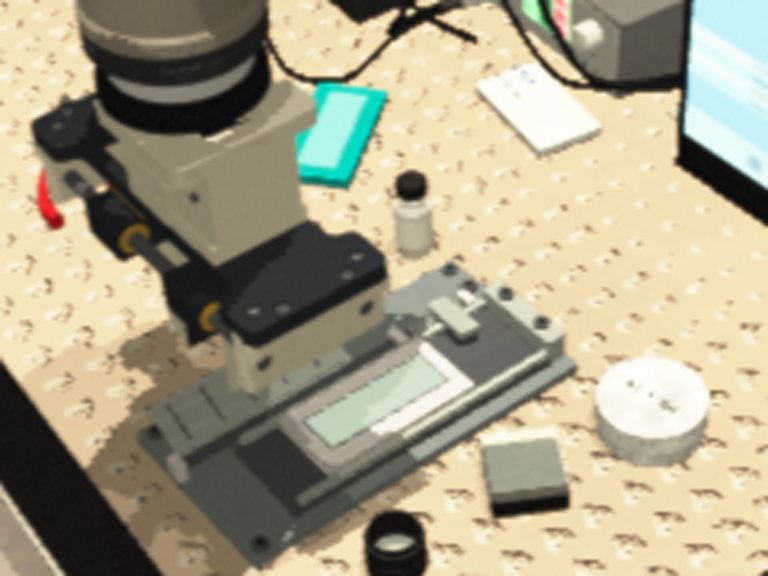

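The body now hides the fingertips from the scene camera, as expected from its viewing direction. I'll descend gently and judge contact by force.

Request:
{"fn": "step_arm", "kwargs": {"commands": [[0.38,0,-0.1,-0.5,0,0,0],[0.38,0,-0.1,-1.0,0,0,0],[0.38,0,-0.1,-1.4,0,0,0],[0.38,0,-0.1,-1.7,0,0,0],[0.38,0,-0.1,-1.7,0,0,0]]}}

```text
time: 1.8
tool_pos: [0.4113, 0.3245, 0.0232]
tool_rot: [3.141, -0.0, -3.085]
contact_force: [0.1, 0.5, -0.3]
opening: 0.0348
grip_force: 0.0
```

Run:
```python
from h import *
st()
```

```text
1.8 stage [-67.3  27.3] z 23.2 rot [ 3.141 -0.    -3.085] F [0.1 0.5] -0.3 M [-0.01  0.01  0.01] op 34.8
```

Request:
{"fn": "step_arm", "kwargs": {"commands": [[0.38,0,0,-0.2,0,0,0],[0.38,0,0,-0.4,0,0,0],[0.38,0,0,-0.4,0,0,0]]}}

```text
time: 2.05
tool_pos: [0.4113, 0.3244, 0.0191]
tool_rot: [-3.142, -0.0, -3.085]
contact_force: [-0.3, 0.3, -1.1]
opening: 0.0347
grip_force: 0.0
```

Run:
```python
from h import *
st()
crop("top",260,190,400,330,4.28,"pics/d3.png")
st()
```

```text
2.05 stage [-67.3  27.2] z 19.1 rot [-3.142 -0.    -3.085] F [-0.3  0.3] -1.1 M [ 0.07 -0.03 -0.06] op 34.7
2.1 stage [-67.2  27.2] z 19.2 rot [-3.142 -0.    -3.085] F [-0.7  0.1] 0.1 M [-0.   -0.    0.04] op 34.8
```

View pics/d3.png

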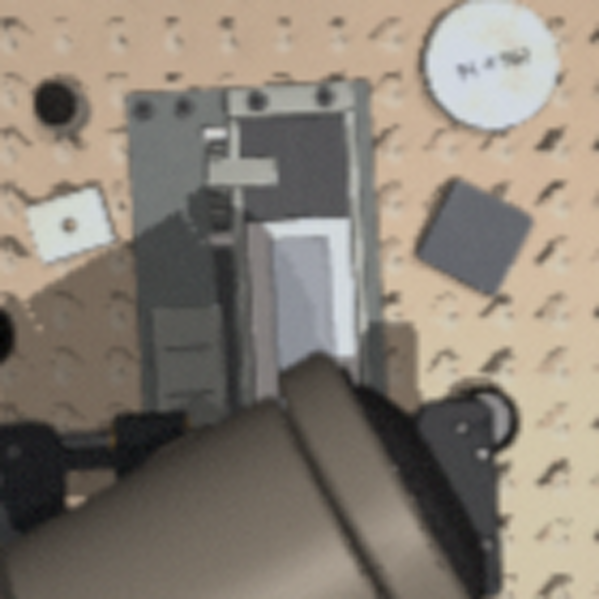

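No contact yet. I'll go down in small steps and watch the force.

Request:
{"fn": "step_arm", "kwargs": {"commands": [[0.38,0,0,-0.1,0,0,0],[0.38,0,0,-0.2,0,0,0],[0.38,0,0,-0.2,0,0,0]]}}

```text
time: 2.35
tool_pos: [0.4113, 0.3245, 0.0172]
tool_rot: [3.142, -0.0, -3.085]
contact_force: [-0.1, 0.7, -0.8]
opening: 0.035
grip_force: 0.0
```

Run:
```python
from h import *
for i in range(3):
    st();im=read_camera("scene");cv2.imwrite("pics/raw_s.png",im[:,:,::-1])
im=read_camera("scene")[150:330,160:400,::-1]; g=cv2.resize(im,None,fx=3.2,fy=3.2,interpolation=cv2.INTER_CUBIC)
cv2.imwrite("pics/d4.png",g)
```

```text
2.35 stage [-67.3  27.3] z 17.2 rot [ 3.142 -0.    -3.085] F [-0.1  0.7] -0.8 M [ 0.04 -0.02 -0.01] op 35.0
2.4 stage [-67.2  27.3] z 17.2 rot [ 3.142 -0.    -3.085] F [-0.7  0. ] 0.1 M [0.01 0.05 0.02] op 34.3
2.45 stage [-67.2  27.3] z 17.3 rot [ 3.142 -0.    -3.085] F [-0.   0.6] -0.6 M [0.05 0.02 0.03] op 35.3
```

View pics/d4.png

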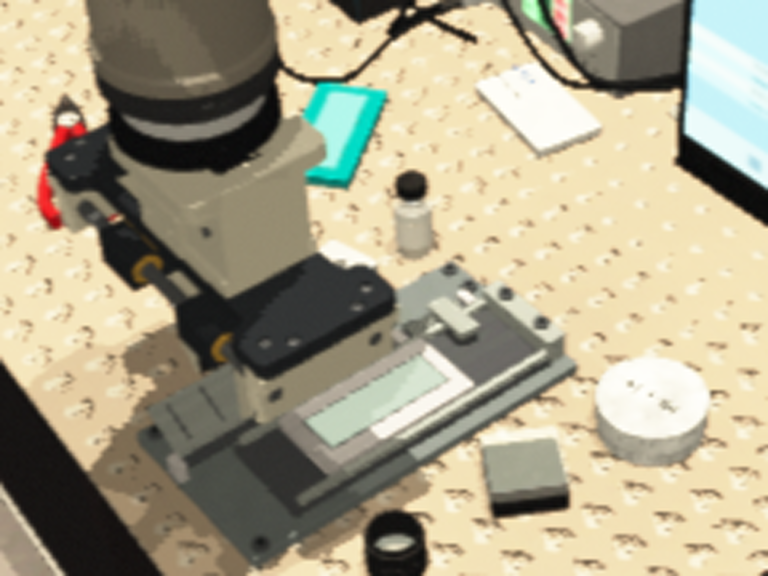

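The scene view shows the body end bottom at d4 (250,420)–(400,345), and the jaw and bar look unmoved. I'll compare that with the expected geometry.

Run:
```python
from h import *
def S(x,y,z): 
    w=R0@np.array([x,y])/1000+t0; return [*w,z/1000]
for n,p in {"body rear":(-67-37.5,27-95,17+66),"body front":(-67+37.5,27-95,17+66),"B tip":(-67,0,17),"A tip":(-67,54,17),"Atip outer":(-57,64,17),"tcp":(-67,27,17)}.items():
    print(n,((proj("scene",S(*p))-[160,150])*3.2).round(0),((proj("top",S(*p))-[260,190])*4.28).round(0))
```

```text
body rear [280. 493.] [482. 566.]
body front [413. 414.] [471. 382.]
B tip [278. 464.] [310. 467.]
A tip [219. 404.] [188. 473.]
Atip outer [224. 384.] [164. 452.]
tcp [248. 433.] [249. 470.]
```

Run:
```python
from h import *
def rd(n,uv):
    a=ray(n,uv,0);c=ray(n,uv,.5);return a,(c-a)/np.linalg.norm(c-a)
def tri(pt,ps):
    a,u=rd("top",pt);b,v=rd("scene",ps)
    k=np.linalg.lstsq(np.c_[u,-v],b-a,rcond=None)[0];p,q=a+k[0]*u,b+k[1]*v
    m=(p+q)/2;print(((m[:2]-t0)@R0*1000).round(0),"z",round(m[2]*1000),"gap",round(np.linalg.norm(p-q)*1000,1))
d4=lambda p:[p[0]/3.2+160,p[1]/3.2+150]
tri(c1((497,398)),d4((393,290)))
tri(c1((463,423)),d4((357,258)));tri(c1((483,453)),d4((372,285)))
tri(c1((463,423)),d4((340,272)));
im=read_camera("top");cv2.imwrite("pics/t5.png",cv2.resize(np.hstack([im[220:400,230:400]])[:,:,::-1],None,fx=3.2,fy=3.2,interpolation=cv2.INTER_CUBIC))
# diff of bar/jaw region vs first picture
i0=cv2.cvtColor(cv2.imread("pics/top0.png"),cv2.COLOR_BGR2GRAY).astype(int);i1=cv2.cvtColor(im,cv2.COLOR_RGB2GRAY).astype(int)
print(i0[258:270,290:318]);print(i1[258:270,290:318])
```

```text
[-33. -68.] z 165 gap 5.4
[-40. -54.] z 178 gap 5.9
[-47. -64.] z 173 gap 5.5
[-44. -52.] z 171 gap 13.7
[[169 158 119 114 116 116 113 112 114 114 114 114 113 116 114 112 116 115
  115 115 100  71  73  70  74 114 166 157]
 [156 154 118 115 115 114 111 112 112 111 111 112 111 111 112 111 110 111
  110 111  97  68  73  72  72 119 164 156]
 [147 139 115 115 113 104  87  86  83  83  84  83  84  85  85  83  85  86
   88  88  81  67  73  71  75 116 160 155]
 [167 146 104 111 114 103  84  78  81  78  75  77  77  79  80  83  84  86
   94 108 113  93  73  73  86 127 163 154]
 [178 154 111 111 111 116 132 130 132 126 123 125 124 126 125 122 121 123
  127 132 134 112  78  73  88 126 151 149]
 [177 157 122 114 107 114 139 140 135 136 138 136 135 136 135 134 132 133
  135 139 140 116  80  76  87 119 141 148]
 [174 160 121 116 108 112 136 137 137 137 139 136 137 134 134 133 134 136
  136 138 141 120  85  77  88 120 140 146]
 [175 157 122 115 110 113 134 138 135 137 137 136 136 135 135 136 134 134
  135 140 142 118  85  77  83 119 137 144]
 [176 157 122 115 111 114 135 136 136 137 137 138 136 135 1
[... 1114 characters left out ...]
107  98  76  70  69  70  86  91  90  89  90  88  87  89  87  87  87  88
   89  90  89  77  54  45  55  78  86  86]
 [106  94  79  70  67  70  85  90  89  88  89  88  87  88  89  89  87  88
   90  88  89  77  57  45  53  73  84  87]
 [109  95  76  70  66  68  88  89  89  87  89  88  88  87  90  87  87  88
   85  88  85  73  53  45  54  69  83  86]
 [106  97  78  69  67  70  88  89  88  87  88  89  88  86  87  87  87  87
   88  86  85  73  55  43  50  66  81  85]
 [107 100  85  72  66  69  84  90  87  89  88  85  88  86  87  88  86  86
   88  89  84  75  56  48  51  62  78  87]
 [105 102  85  72  67  67  83  87  89  89  88  88  89  88  86  85  86  85
   86  87  86  75  59  48  48  61  77  91]]
```

View pics/t5.png

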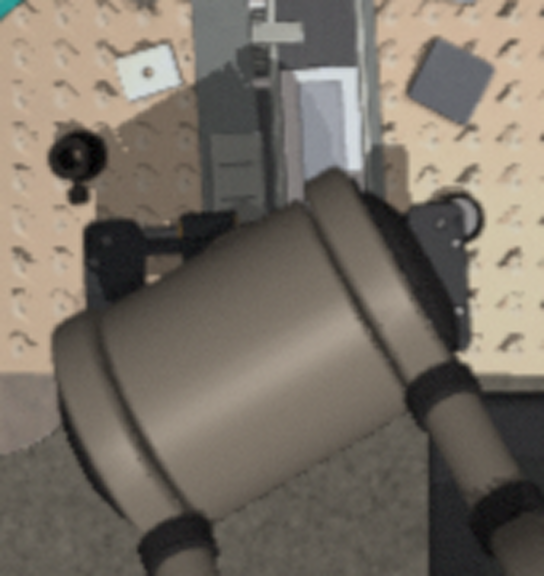

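The triangulated plate position matches in x and y, but the body sits about 45 mm higher than the reported TCP implies. No fingertip is visible either, and there is no contact. The tips seem to be higher than reported, so I'll keep descending with the force as guard.

Request:
{"fn": "step_arm", "kwargs": {"commands": [[0.38,0,0,-0.1,0,0,0],[0.38,0,0,-0.2,0,0,0],[0.38,0,0,-0.3,0,0,0],[0.38,0,0,-0.4,0,0,0],[0.38,0,0,-0.4,0,0,0]]}}

```text
time: 3.02
tool_pos: [0.4113, 0.3244, 0.0131]
tool_rot: [-3.142, -0.0, -3.085]
contact_force: [0.3, 0.7, -0.6]
opening: 0.0348
grip_force: 0.0
```

Reported z is now below the bed top with no force, so the height offset is real. Continuing.

Request:
{"fn": "step_arm", "kwargs": {"commands": [[0.38,0,0,-0.2,0,0,0],[0.38,0,0,-0.4,0,0,0],[0.38,0,0,-0.6,0,0,0],[0.38,0,0,-0.8,0,0,0],[0.38,0,0,-0.8,0,0,0]]}}

```text
time: 3.43
tool_pos: [0.4111, 0.3244, 0.0048]
tool_rot: [-3.141, -0.001, -3.085]
contact_force: [0.1, -0.1, -0.0]
opening: 0.0348
grip_force: 0.0
```

Request:
{"fn": "step_arm", "kwargs": {"commands": [[0.38,0,0,-0.2,0,0,0],[0.38,0,0,-0.4,0,0,0],[0.38,0,0,-0.6,0,0,0],[0.38,0,0,-0.8,0,0,0],[0.38,0,0,-0.8,0,0,0]]}}

```text
time: 3.85
tool_pos: [0.4111, 0.3244, -0.0031]
tool_rot: [-3.141, -0.001, -3.085]
contact_force: [0.5, 0.5, -0.1]
opening: 0.0347
grip_force: 0.0
```

Request:
{"fn": "step_arm", "kwargs": {"commands": [[0.38,0,0,-0.1,0,0,0],[0.38,0,0,-0.2,0,0,0],[0.38,0,0,-0.3,0,0,0],[0.38,0,0,-0.4,0,0,0],[0.38,0,0,-0.4,0,0,0]]}}

```text
time: 4.27
tool_pos: [0.4113, 0.3245, -0.0069]
tool_rot: [-3.142, -0.0, -3.085]
contact_force: [0.5, -0.9, 0.9]
opening: 0.0349
grip_force: 0.0
```

Request:
{"fn": "step_arm", "kwargs": {"commands": [[0.38,0,0,-0.1,0,0,0],[0.38,0,0,-0.2,0,0,0],[0.38,0,0,-0.3,0,0,0],[0.38,0,0,-0.4,0,0,0],[0.38,0,0,-0.4,0,0,0]]}}

```text
time: 4.68
tool_pos: [0.4113, 0.3245, -0.0109]
tool_rot: [-3.142, -0.0, -3.085]
contact_force: [1.0, -0.8, -0.8]
opening: 0.0347
grip_force: 0.0
```

Request:
{"fn": "step_arm", "kwargs": {"commands": [[0.38,0,0,-0.1,0,0,0],[0.38,0,0,-0.2,0,0,0],[0.38,0,0,-0.3,0,0,0],[0.38,0,0,-0.4,0,0,0],[0.38,0,0,-0.4,0,0,0]]}}

```text
time: 5.1
tool_pos: [0.4114, 0.3246, -0.0147]
tool_rot: [3.141, 0.0, -3.085]
contact_force: [-1.1, -0.1, 2.3]
opening: 0.0349
grip_force: 0.9
```

Request:
{"fn": "step_arm", "kwargs": {"commands": [[0.38,0,0,-0.1,0,0,0],[0.38,0,0,-0.2,0,0,0],[0.38,0,0,-0.3,0,0,0],[0.38,0,0,-0.3,0,0,0]]}}

```text
time: 5.43
tool_pos: [0.4117, 0.3251, -0.0174]
tool_rot: [3.14, 0.001, -3.086]
contact_force: [-1.2, 2.4, 5.6]
opening: 0.0349
grip_force: 2.4
```

Run:
```python
from h import *
st()
crop("scene",190,170,350,290,4.9,"pics/d6.png")
st()
```

```text
5.43 stage [-66.8  27.9] z -17.4 rot [ 3.140e+00  1.000e-03 -3.086e+00] F [-1.   2.5] 5.6 M [0.54 0.29 0.03] op 34.9
5.48 stage [-66.8  27.9] z -17.3 rot [ 3.141e+00  1.000e-03 -3.085e+00] F [-1.   1.9] 5.4 M [0.48 0.22 0.03] op 34.8
```

View pics/d6.png

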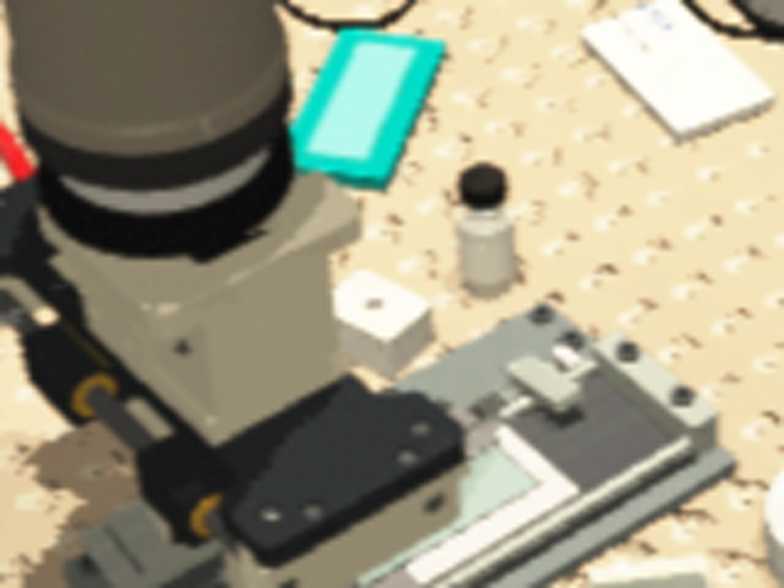

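The jaw is at d6 (545, 385) and looks raised, and the clip is now being pressed at about 5.5 N. I've used all 10 viewings, so I'll track the jaw numerically from here.

```bash
cat >> h.py <<'E'
def lift():
    g=lambda a:cv2.resize(cv2.GaussianBlur(cv2.cvtColor(a,cv2.COLOR_BGR2GRAY),(3,3),0),None,fx=8,fy=8,interpolation=cv2.INTER_CUBIC)
    r=[]
    im=read_camera("scene")[:,:,::-1];i0=cv2.imread("pics/scene0.png")
    for (x0,y0,x1,y1) in((294,241,312,257),(313,237,333,250)):   # jaw, end stop (reference)
        T=g(np.ascontiguousarray(i0[y0:y1,x0:x1]));S=g(np.ascontiguousarray(im[y0-8:y1+8,x0-8:x1+8]))
        m=cv2.matchTemplate(S,T,cv2.TM_CCOEFF_NORMED);_,v,_,l=cv2.minMaxLoc(m);r.append((round(v,2),l[0]/8-8,l[1]/8-8))
    print("jaw,stop shift px",r)
E
python3 - <<'E'
from h import *
lift();st()
for th in(.1,.2,.3,.4,.5):
    y,z=12-34,23-14;c,s=np.cos(-th),np.sin(-th);Y,Z=c*y-s*z+34,s*y+c*z+14
    W=lambda x,y,z:[*(R0@np.array([x,y])/1000+t0),z/1000]
    print(th,proj("scene",W(66,Y,Z))-proj("scene",W(66,12,23)))
E
```

```text
jaw,stop shift px [(0.92, 0.0, -0.5), (0.99, 0.0, -0.125)]
5.53 stage [-66.8  27.9] z -17.3 rot [ 3.141e+00  1.000e-03 -3.085e+00] F [-0.3  1.5] 4.8 M [0.41 0.17 0.05] op 34.9
0.1 [-0.39904482 -1.21318952]
0.2 [-0.87335359 -2.44627013]
0.3 [-1.41805046 -3.68621048]
0.4 [-2.02745292 -4.91985826]
0.5 [-2.69513843 -6.13410353]
```

```bash
cat >> h.py <<'E'
def edges():
    im=cv2.cvtColor(read_camera("top"),cv2.COLOR_RGB2GRAY).astype(float);i0=cv2.cvtColor(cv2.imread("pics/top0.png"),cv2.COLOR_BGR2GRAY).astype(float)
    for n,a in(("ref",i0),("now",im)):
        p=a[263:272,288:320].mean(0);print(n,"bar row",p.round().astype(int))
        print(n,"jaw row",a[228:232,305:330].mean(0).round().astype(int)); print(n,"bar end col",a[252:270,298:306].mean(1).round().astype(int))
E
python3 - <<'E'
from h import *
edges();lift()
a=cv2.imread("pics/scene0.png")[238:262,290:318].mean(2).astype(int);b=read_camera("scene")[238:262,290:318].mean(2).astype(int)
for y in range(0,24): print(y+238,"".join("%4d"%v for v in a[y,::2])," |","".join("%4d"%v for v in b[y,::2]))
E
```

```text
ref bar row [166 173 176 161 128 116 109 111 131 136 134 133 133 133 132 131 131 131
 129 130 132 135 130 107  87  77  78 100 124 145 145 191]
ref jaw row [115 114 102 111 151 153 154 156 156 156 158 158 156 159 160 161 160 162
 154 130  92  84  84  85  85]
ref bar end col [114 113 114 114 114 115 114 111  84  79 125 136 136 136 136 136 136 135]
now bar row [104 105 105  98  78  68  69  84  92  92  91  91  90  90  90  89  89  87
  87  88  89  92  91  77  52  46  51  66  81  88  93 120]
now jaw row [118 117 123 138 136 135 138 140 140 140 139 140 140 141 140 142 140 136
 117  88  86  86  86  87  88]
now bar end col [70 70 69 70 69 69 70 70 70 70 88 91 92 92 92 92 93 92]
jaw,stop shift px [(0.93, 0.125, -0.375), (0.99, 0.0, -0.125)]
238  158 156 157 157 157 158 156 125  61 115 165 186 210 210  |  167 165 165 168 168 166 167 134  66 123 174 198 219 221
239  155 156 155 157 158 158 154 108  75  94 156 191 212 183  |  164 165 164 166 168 167 164 115  80 101 166 200 222 192
240  155 155 154 157 157 157 159 172 105  87 160 205 210 130  |  164 165 163 166 167 167 169 181 112  93 170 216 221 
[... 1844 characters left out ...]
 92  50  57  48  62 100 100 103 102  |  160 163 116 109 108 101  88  53  67 104 108 107 110 109
257  241 241 152 102 104 101  68  54  64  96 101 101 102 101  |  170 232 160 110 111 108  94  82 103 108 107 108 109 108
258  242 241 214 115 105 102  98  94  98  99 102 102 101  99  |  177 243 223 121 110 108 107 106 108 107 108 110 107 107
259  241 241 238 164 102 102 103 101 101 101 102 101 100  99  |  169 233 243 173 110 110 110 109 106 109 110 108 106 106
260  225 233 241 225 120 102 102 101 102 102 101  99  99  99  |  155 226 245 234 128 110 109 109 108 108 109 107 106 106
261  216 208 240 240 186 105 101 103 104 102  99  99  98  98  |  189 214 245 245 196 113 108 109 109 109 106 107 106 106
```

Pixel rows show the jaw end up about 3 px and the bar edge moved out, so the clip is at roughly 0.2 rad. I'll press about 2.5 mm more.

Request:
{"fn": "step_arm", "kwargs": {"commands": [[0.38,0,0,-0.1,0,0,0],[0.38,0,0,-0.2,0,0,0],[0.38,0,0,-0.25,0,0,0],[0.38,0,0,-0.25,0,0,0]]}}

```text
time: 6.02
tool_pos: [0.4118, 0.3257, -0.0195]
tool_rot: [3.14, 0.002, -3.086]
contact_force: [-2.9, 3.4, 8.0]
opening: 0.0348
grip_force: 3.7
```

Run:
```python
from h import *
st();edges()
b=read_camera("scene")[238:262,290:318].mean(2).astype(int)
for y in range(0,24): print(y+238,"".join("%4d"%v for v in b[y,::2]))
st()
```

```text
6.02 stage [-66.7  28.5] z -19.5 rot [ 3.140e+00  2.000e-03 -3.086e+00] F [-2.7  3.5] 8.0 M [0.88 0.42 0.1 ] op 34.8
ref bar row [166 173 176 161 128 116 109 111 131 136 134 133 133 133 132 131 131 131
 129 130 132 135 130 107  87  77  78 100 124 145 145 191]
ref jaw row [115 114 102 111 151 153 154 156 156 156 158 158 156 159 160 161 160 162
 154 130  92  84  84  85  85]
ref bar end col [114 113 114 114 114 115 114 111  84  79 125 136 136 136 136 136 136 135]
now bar row [103 105 104  97  78  68  77 100 102  99  99  99  99  99  97  97  98  96
  96  97  99  98  94  80  50  47  51  67  81  88  93 121]
now jaw row [118 113 111 126 130 131 133 132 132 132 132 132 133 132 132 131 122 101
  88  86  86  86  88  88  88]
now bar end col [ 70  70  70  70  70  70  70  70  69  70  94 101 101 102 102 101 101 101]
238  167 165 165 167 167 167 167 134  65 123 174 197 219 220
239  165 165 164 167 168 167 164 115  81 100 166 200 221 192
240  166 165 164 166 168 168 169 181 112  94 170 216 219 137
241  167 165 165 169 170 167 181 246 209 144 154 193 218 118
242  166 165 166 183 184 169 166 237 244 18
[... 593 characters left out ...]
85  66  69  68 106 106 106 107 107
253  106 166 218 150  96  73  49  50  62  88 108 109 107 108
254  112 191 170 100  90  89  53  49  57  75 108 109 107 108
255  135 151 131 108 106  93  72  51  67 102 108 108 107 109
256  169 208 118 109 108 102  91  68 102 108 110 107 109 109
257  171 234 161 110 111 108 101 105 108 108 108 107 109 107
258  179 244 223 122 111 108 109 109 108 107 109 109 108 106
259  177 244 243 172 110 109 110 109 107 109 109 109 106 106
260  156 229 245 234 128 110 111 108 108 109 109 106 106 106
261  189 215 245 245 197 113 108 108 111 109 107 107 106 106
6.12 stage [-66.7  28.4] z -19.4 rot [ 3.140e+00  2.000e-03 -3.086e+00] F [-2.3  3.6] 7.5 M [0.81 0.49 0.04] op 34.7
```

The clip is at about 0.38 rad with 8 N. Now I'll push along stage x, whose world direction is (0.998, 0.056).

Request:
{"fn": "step_arm", "kwargs": {"commands": [[0.38,0.5,0.03,0,0,0,0],[0.38,1.0,0.06,0,0,0,0],[0.38,1.5,0.08,0,0,0,0],[0.38,2.0,0.11,0,0,0,0],[0.38,2.5,0.14,0,0,0,0]]}}

```text
time: 6.53
tool_pos: [0.4345, 0.3254, -0.0201]
tool_rot: [-3.14, -0.004, -3.085]
contact_force: [-7.5, -0.5, 9.8]
opening: 0.0351
grip_force: 4.8
```

```bash
cat >> h.py <<'E'
def front():
    # carrier front edge along bed centre lines in the top view (stage x, mm)
    im=cv2.cvtColor(read_camera("top"),cv2.COLOR_RGB2GRAY).astype(np.float32)
    for y in(-5,-18):
        xs=np.arange(20,92,1.);uv=np.array([proj("top",[*(R0@np.array([x,y])/1000+t0),.022]) for x in xs],np.float32)
        print("y",y,list(zip(xs.astype(int)[::2],cv2.remap(im,uv[:,0].reshape(1,-1),uv[:,1].reshape(1,-1),cv2.INTER_LINEAR)[0].astype(int)[::2])))
E
python3 - <<'E'
from h import *
st();front();st();edges()
E
```

```text
6.53 stage [-44.1  26.9] z -20.1 rot [-3.14  -0.004 -3.085] F [-7.5 -0.1] 9.8 M [0.03 1.25 0.15] op 35.1
y -5 [(np.int64(20), np.int64(62)), (np.int64(22), np.int64(80)), (np.int64(24), np.int64(122)), (np.int64(26), np.int64(144)), (np.int64(28), np.int64(147)), (np.int64(30), np.int64(150)), (np.int64(32), np.int64(153)), (np.int64(34), np.int64(157)), (np.int64(36), np.int64(160)), (np.int64(38), np.int64(160)), (np.int64(40), np.int64(160)), (np.int64(42), np.int64(160)), (np.int64(44), np.int64(161)), (np.int64(46), np.int64(160)), (np.int64(48), np.int64(158)), (np.int64(50), np.int64(157)), (np.int64(52), np.int64(198)), (np.int64(54), np.int64(212)), (np.int64(56), np.int64(208)), (np.int64(58), np.int64(170)), (np.int64(60), np.int64(93)), (np.int64(62), np.int64(85)), (np.int64(64), np.int64(86)), (np.int64(66), np.int64(85)), (np.int64(68), np.int64(86)), (np.int64(70), np.int64(84)), (np.int64(72), np.int64(84)), (np.int64(74), np.int64(86)), (np.int64(76), np.int64(86)), (np.int64(78), np.int64(85)), (np.int64(80), np.int64(85)), (np.int64(82), np.int64(84)), (np.int64(8
[... 1302 characters left out ...]
2] 7.7 M [-0.01  0.99  0.07] op 35.0
ref bar row [166 173 176 161 128 116 109 111 131 136 134 133 133 133 132 131 131 131
 129 130 132 135 130 107  87  77  78 100 124 145 145 191]
ref jaw row [115 114 102 111 151 153 154 156 156 156 158 158 156 159 160 161 160 162
 154 130  92  84  84  85  85]
ref bar end col [114 113 114 114 114 115 114 111  84  79 125 136 136 136 136 136 136 135]
now bar row [99 98 96 87 72 62 70 90 90 90 90 89 88 89 90 90 88 86 83 82 80 77 71 67
 61 62 66 68 71 71 73 75]
now jaw row [ 94  88  86  83  83  83  84  83  85  86  86  88  93 103 111 117 116  94
  89  89  91  91  92  91  91]
now bar end col [ 69  70  69  70  69  70  69  70  69  70  94 101 101 101 100 100  99  91]
```

The carrier is moving with the finger, its front at x≈59 and straight. Next it goes under the jaw.

Request:
{"fn": "step_arm", "kwargs": {"commands": [[0.38,0.5,0.03,0,0,0,0],[0.38,1.0,0.06,0,0,0,0],[0.38,1.4,0.08,0,0,0,0],[0.38,1.8,0.1,0,0,0,0],[0.38,2.2,0.12,0,0,0,0]]}}

```text
time: 7.05
tool_pos: [0.4565, 0.3266, -0.0201]
tool_rot: [-3.14, -0.004, -3.085]
contact_force: [-6.8, -1.9, 8.6]
opening: 0.0348
grip_force: 4.7
```

Run:
```python
from h import *
st();front();st()
```

```text
7.05 stage [-22.   26.9] z -20.1 rot [-3.14  -0.004 -3.085] F [-6.9 -1.5] 8.6 M [0.02 1.22 0.11] op 34.8
y -5 [(np.int64(20), np.int64(87)), (np.int64(22), np.int64(91)), (np.int64(24), np.int64(96)), (np.int64(26), np.int64(98)), (np.int64(28), np.int64(97)), (np.int64(30), np.int64(96)), (np.int64(32), np.int64(94)), (np.int64(34), np.int64(93)), (np.int64(36), np.int64(91)), (np.int64(38), np.int64(88)), (np.int64(40), np.int64(84)), (np.int64(42), np.int64(82)), (np.int64(44), np.int64(78)), (np.int64(46), np.int64(75)), (np.int64(48), np.int64(72)), (np.int64(50), np.int64(66)), (np.int64(52), np.int64(63)), (np.int64(54), np.int64(73)), (np.int64(56), np.int64(115)), (np.int64(58), np.int64(154)), (np.int64(60), np.int64(162)), (np.int64(62), np.int64(161)), (np.int64(64), np.int64(160)), (np.int64(66), np.int64(160)), (np.int64(68), np.int64(160)), (np.int64(70), np.int64(156)), (np.int64(72), np.int64(157)), (np.int64(74), np.int64(189)), (np.int64(76), np.int64(211)), (np.int64(78), np.int64(212)), (np.int64(80), np.int64(193)), (np.int64(82), np.int64(115)), (np.int64(84), 
[... 630 characters left out ...]
, (np.int64(54), np.int64(208)), (np.int64(56), np.int64(213)), (np.int64(58), np.int64(214)), (np.int64(60), np.int64(214)), (np.int64(62), np.int64(213)), (np.int64(64), np.int64(213)), (np.int64(66), np.int64(214)), (np.int64(68), np.int64(213)), (np.int64(70), np.int64(212)), (np.int64(72), np.int64(212)), (np.int64(74), np.int64(213)), (np.int64(76), np.int64(214)), (np.int64(78), np.int64(207)), (np.int64(80), np.int64(173)), (np.int64(82), np.int64(99)), (np.int64(84), np.int64(85)), (np.int64(86), np.int64(84)), (np.int64(88), np.int64(92)), (np.int64(90), np.int64(126))]
7.1 stage [-21.  27.] z -20.0 rot [-3.141e+00 -3.000e-03 -3.085e+00] F [-5.3 -0.7] 8.5 M [0.03 1.03 0.12] op 34.7
```

Request:
{"fn": "step_arm", "kwargs": {"commands": [[0.38,0.25,0.01,0,0,0,0],[0.38,0.5,0.03,0,0,0,0],[0.38,0.7,0.04,0,0,0,0],[0.38,0.8,0.05,0,0,0,0],[0.38,0.85,0.05,0,0,0,0]]}}

```text
time: 7.52
tool_pos: [0.4646, 0.3272, -0.0202]
tool_rot: [-3.141, -0.004, -3.085]
contact_force: [-9.3, -0.9, 9.8]
opening: 0.0348
grip_force: 5.8
```

Request:
{"fn": "step_arm", "kwargs": {"commands": [[0.38,0.1,0,0,0,0,0],[0.38,0.15,0,0,0,0,0],[0.38,0.15,0,0,0,0,0]]}}

```text
time: 7.77
tool_pos: [0.4647, 0.3271, -0.0202]
tool_rot: [-3.14, -0.007, -3.085]
contact_force: [-11.4, 0.6, 11.3]
opening: 0.0345
grip_force: 7.4
```

Request:
{"fn": "step_arm", "kwargs": {"commands": [[0.38,0.15,0.01,0,0,0,0],[0.38,0.3,0.02,0,0,0,0],[0.38,0.3,0.02,0,0,0,0]]}}

```text
time: 8.02
tool_pos: [0.465, 0.327, -0.0204]
tool_rot: [-3.139, -0.012, -3.086]
contact_force: [-18.3, -0.1, 17.1]
opening: 0.0348
grip_force: 11.9
```

Run:
```python
from h import *
st()
im=cv2.cvtColor(read_camera("top"),cv2.COLOR_RGB2GRAY).astype(np.float32)
for y in(-5,-18):
    xs=np.arange(66,96,1.);uv=np.array([proj("top",[*(R0@np.array([x,y])/1000+t0),.022]) for x in xs],np.float32)
    print(y,cv2.remap(im,uv[:,0].reshape(1,-1),uv[:,1].reshape(1,-1),cv2.INTER_LINEAR)[0].astype(int))
```

```text
8.02 stage [-13.5  26.8] z -20.4 rot [-3.139 -0.012 -3.086] F [-18.3   0.9] 17.1 M [ 0.06  3.25 -0.25] op 34.8
-5 [ 71  70  67  64  64  67  83 102 128 149 156 159 157 157 159 170 186 199
 210 212 212 201 188 157 130 152 169 169 169 168]
-18 [ 93 118 148 171 191 198 205 209 213 214 214 213 213 213 214 215 215 214
 214 214 210 203 189 171 163 155 145 135 123 111]
```

The carrier is home: its front is at x≈90, there is no gap, and the reaction is 18 N. I'll back off slightly with the bar still pressed, then lift to release.

Request:
{"fn": "step_arm", "kwargs": {"commands": [[0.38,-0.2,-0.01,0,0,0,0],[0.38,-0.5,-0.03,0,0,0,0],[0.38,-0.8,-0.05,0,0,0,0],[0.38,-0.8,-0.05,0,0,0,0]]}}

```text
time: 8.4
tool_pos: [0.4643, 0.3273, -0.0193]
tool_rot: [3.141, 0.003, -3.085]
contact_force: [0.1, -1.6, 6.8]
opening: 0.0349
grip_force: 3.4
```

Request:
{"fn": "step_arm", "kwargs": {"commands": [[0.38,0,0,0.3,0,0,0],[0.38,0,0,0.6,0,0,0],[0.38,0,0,1.0,0,0,0],[0.38,0,0,1.5,0,0,0],[0.38,0,0,2.5,0,0,0]]}}

```text
time: 8.82
tool_pos: [0.4625, 0.3269, 0.0044]
tool_rot: [-3.141, -0.002, -3.085]
contact_force: [-0.2, -0.6, -0.2]
opening: 0.0347
grip_force: 0.0
```

Request:
{"fn": "step_arm", "kwargs": {"commands": [[0.38,0,0,2.5,0,0,0],[0.38,0,0,5,0,0,0],[0.38,0,0,8,0,0,0],[0.38,-2,0,10,0,0,0],[0.38,-4,0,12,0,0,0]]}}

```text
time: 9.23
tool_pos: [0.4237, 0.3274, 0.1269]
tool_rot: [3.141, 0.002, -3.086]
contact_force: [-0.7, 0.3, 0.5]
opening: 0.0347
grip_force: 0.0
```

Request:
{"fn": "step_arm", "kwargs": {"commands": [[0.38,-4,2,2,0,0,0],[0.38,-8,6,3,0,0,0],[0.38,-12,9,3,0,0,0],[0.38,-16,12,3,0,0,0],[0.38,-18,14,3,0,0,0]]}}

```text
time: 9.65
tool_pos: [0.2608, 0.4516, 0.1558]
tool_rot: [3.14, 0.001, -3.086]
contact_force: [0.2, 1.5, 0.2]
opening: 0.0347
grip_force: 0.0
```

Request:
{"fn": "step_arm", "kwargs": {"commands": [[0.38,-1,0.5,0,0,0,0],[0.38,-3,1.5,0,0,0,0],[0.38,-3,1.5,0,0,0,0],[0.38,-3,1.5,0,0,0,0]]}}

```text
time: 9.98
tool_pos: [0.232, 0.4659, 0.1549]
tool_rot: [3.141, 0.0, -3.083]
contact_force: [-0.4, -0.5, -0.4]
opening: 0.0349
grip_force: 0.0
```

Run:
```python
from h import *
st()
rgb=read_camera("top");cv2.imwrite("pics/end_top.png",rgb[:,:,::-1]);im=cv2.cvtColor(rgb,cv2.COLOR_RGB2GRAY).astype(np.float32)
def line(P,z):
    uv=np.array([proj("top",[*(R0@np.array(p)/1000+t0),z]) for p in P],np.float32);return cv2.remap(im,uv[:,0].reshape(1,-1),uv[:,1].reshape(1,-1),cv2.INTER_LINEAR)[0].astype(int)
for y in(-5,-18): print("y",y,"front",line([(x,y) for x in range(76,96)],.022),"rear",line([(x,y) for x in range(-12,8)],.022))
edges()
a=cv2.imread("pics/top0.png").astype(int);d=np.abs(a-rgb[:,:,::-1]).max(2)
ys,xs=np.where(cv2.morphologyEx((d>50).astype(np.uint8),cv2.MORPH_OPEN,np.ones((3,3)))>0)
n,l,s,c=cv2.connectedComponentsWithStats(cv2.morphologyEx((d>50).astype(np.uint8),cv2.MORPH_OPEN,np.ones((3,3))))
print(s[1:][:20])
b=read_camera("scene");cv2.imwrite("pics/end_scene.png",b[:,:,::-1]);b=b[238:262,290:318].mean(2).astype(int)
for y in range(3,22): print(y+238,"".join("%4d"%v for v in b[y,::2]))
```

```text
9.98 stage [-238.4  178.6] z 154.9 rot [ 3.141  0.    -3.083] F [-0.4 -0.5] -0.4 M [-0.    0.05  0.05] op 34.9
y -5 front [155 155 152 152 153 166 185 197 205 206 205 194 181 152 128 148 164 164
 164 163] rear [ 89  89  89  88  88  88  88  89 105 127 162 200 205 208 207 205 196 182
 156 144]
y -18 front [207 207 208 207 207 207 207 208 207 206 201 194 179 161 155 151 142 132
 121 110] rear [ 88  87  88  88  87  88  91 104 127 157 191 203 207 207 207 207 208 207
 207 207]
ref bar row [166 173 176 161 128 116 109 111 131 136 134 133 133 133 132 131 131 131
 129 130 132 135 130 107  87  77  78 100 124 145 145 191]
ref jaw row [115 114 102 111 151 153 154 156 156 156 158 158 156 159 160 161 160 162
 154 130  92  84  84  85  85]
ref bar end col [114 113 114 114 114 115 114 111  84  79 125 136 136 136 136 136 136 135]
now bar row [166 173 175 161 127 114 112 131 150 150 148 147 147 146 145 144 143 142
 141 142 144 145 142 121  81  73  81 101 125 142 117 125]
now jaw row [114 113 115 129 132 132 134 136 136 136 136 136 136 137 136 137 138 137
 138 143 154 156 157 156 156]
now bar end col [1
[... 979 characters left out ...]
0 201 207 233 240 232 239 239
249  157 151 152 106 115 189 197 202 199 198 220 190 227 241
250  151 168 169 118 110 150 195 200 172 149 196 206 209 240
251  151 168 163 208 201 185 167 187 130 156 207 210 208 227
252  161 140 193 214 242 224 124 133 143 185 210 210 210 198
253  154 172 200 234 243 240 161 143 189 208 210 209 211 206
254  170 219 235 242 242 239 181 179 207 209 210 211 210 209
255  221 237 241 242 240 220 208 207 209 210 211 210 210 211
256  238 242 242 241 233 200 211 210 209 210 211 210 210 211
257  242 242 240 222 201 208 209 210 210 211 210 210 210 209
258  242 240 224 198 207 209 210 211 210 211 210 211 210 202
259  242 225 219 208 209 210 210 210 210 210 210 210 205 173
```

Rear edge is at x≈−2, the jaw sits on the carrier, and none of the nearby objects has shifted. Handing in.

```bash
python3 -c "
from cell import *
print(hand_in())"
```

```text
the job is handed in; nothing more can be done
None
```

The carrier is fully home against the end stop with the jaw clamped on it, the arm is clear, the nearby objects are where they were, and the job is handed in after about 10 s of the 40 s allowed.

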